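Nest and clamp a specimen jar on an orbital shaker

TASK

Load the red-lidded glass jar on the shaker: stand it on the platform in front of the two black rubber stops, nudge it home gently (it is glass: a push of a few newtons is right, and never more than 15 N on a stop) until it bears on both stops at once, and only then swing the clamp lever all the way over so that the jaw holds the jar against the stops. Let go at the end, and leave the blue-lidded jar, the tube rack and the brown bottle alone.

Things in the scene. Friction and masses are not known exactly. Their poses are not given: they have to be found in the camera images.
- red_jar_center (a point): centre of the loose squat glass jar with the red lid: an upright cylinder 60 mm across and 42 mm high, about 0.18 kg. It starts upright on the bench. This point lies half-way up (21 mm above its underside); z is the jar's axis
- shaker: orbital shaker, fixed; origin at bench level under the middle of its platform, x axis pointing away from its control panel, y left, z up. The platform is bare aluminium, 260 mm along x, 230 mm along y, its top 105 mm above the bench, and carries the two stops and the clamp. A blue clamp housing, 40 mm wide and 17 mm high, runs on the middle line from 20 to 88 mm behind (-x of) the middle
- nest_center (a point): point on the platform's top under the middle of the jar when home, 55 mm in +x from the platform's middle; axes as the shaker. The home jar touches the stops at +50 and -50 degrees from +x and the jaw at 180. Friction is about 0.5 to 0.7: a straight push along +x may wedge the jar on one stop with a small gap at the other; a push aimed 30 degrees to one side slides it along one stop onto the other
- stop_left: fixed rubber-sleeved post on the platform, 14 mm across and 44 mm high, axis at x = +23.8 mm, y = +28.3 mm from nest_center; origin at its foot on the platform
- stop_right: the like post at x = +23.8 mm, y = -28.3 mm from nest_center; origin at its foot on the platform
- clamp_jaw: sprung jaw with a free-turning rubber roller, 12 mm across, as nose; top 17 mm above the platform; origin at the roller's foremost point. Lever open, that is 50 to 54 mm behind nest_center: a jar under 20 mm short of home clears it. Shut, it reaches 27.5 mm behind, or meets the home jar 2.5 mm earlier, pressing with 5 to 6 N. Fingertips 22 mm over the platform pass above jaw and housing
- clamp_lever (a joint): angle of the clamp lever about its upright pivot, rad: 0 open, 2.0 fully shut at its end stop; grows counter-clockwise seen from above. A rack and pinion in the housing moves the jaw forward 13 mm per rad. The lever is stiff: it takes 2 to 4 N at the knob and stays where it is left. Starts between 0 and 0.25
- lever_knob (a point): middle of the upright red knob at the end of the lever, 16 mm across, 28 mm high (18 to 47 mm above the platform), 70 mm from the pivot. Seen from the pivot it points, open, 57 degrees to the +y side of the -x direction and, shut, as far to the -y side; it goes round by -x
- lever_pivot (a point): point on the lever's pivot axis at the height of the knob's middle, 110 mm behind (-x of) nest_center; axes as nest_center. The hub there is 26 mm across, its top 29 mm above the platform
- blue_jar_center (a point): centre of the bystander jar with a blue lid, same size as the red one, loose on the bench; it may stand in either of the two places
- tube_rack: clear tube rack with capped tubes, 90 by 200 mm, 86 mm high with tubes, loose on the bench; origin at the centre of its underside
- reagent_bottle: brown bottle with a black cap, 64 mm across, 150 mm high, loose on the bench; origin at the centre of its underside
Not all that is in view belongs to the job. Leave any green look-alike of the part that bears red_jar_center alone.

How it is judged (in metres and radians):
On the way:
1. with the clamp open, the red jar stands on the platform and is pressed on both stops at once (over 1 N each) (contact force between red_jar and stop_left above 1 N and contact force between red_jar and stop_right above 1 N and value of joint clamp_lever below 0.5 rad and angle between red_jar_center's own z axis and vertical below 0.06 rad), for 0.2 s.
At the end, for the whole second after the job is handed in: the lever is fully over (beyond 1.85 rad), the red jar stands flat on the platform at rest within 3 mm of home, bearing on both stops (over 0.8 N each) and held by the jaw (over 2 N) (value of joint clamp_lever above 1.85 rad and contact force between red_jar and stop_left above 0.8 N and contact force between red_jar and stop_right above 0.8 N and contact force between red_jar and clamp_jaw above 2 N and horizontal distance between red_jar_center and nest_center below 0.003 m and z of red_jar_center in the frame of nest_center below 0.024 m and angle between red_jar_center's own z axis and vertical below 0.06 rad and linear speed of red_jar below 0.01 m/s); the robot touches nothing.
It fails at once if the glass jar is pressed on a stop with more than 15 N (contact force between red_jar and stop_left above 15 N or contact force between red_jar and stop_right above 15 N).
It fails at once if the red jar is tipped over (angle between red_jar_center's own z axis and vertical above 0.6 rad).
It fails at once if the blue jar, the tube rack or the bottle is moved by more than 15 mm (distance of any of blue_jar_center, tube_rack, reagent_bottle from where it was at the start of the episode above 0.015 m).
It also fails if it takes over 72 s, if anything falls off the work surface, if the arm or the gripper's body presses on something with over 40 N, if the wrist force passes 120 N, or if a joint passes its speed limit or range.

ROBOT

A 6-joint arm with a two-finger parallel gripper is mounted at the origin on the work surface. World frame = base frame: x ahead of the robot, y to its left, z up, the work surface at z = 0. Lengths are in mm, angles in rad, forces in N, time in s.
With the tool pointing down it reaches from about 325 to 775 mm from the base axis. Payload 5.5 kg.
Tool frame: the origin (TCP) lies on the centre line of the jaws, within the pads' length; the fingertips stand 14 mm ahead of it and the grasp point (between the pads) lies 5 mm behind it; z points along the fingers, y is the direction in which the jaws open and shut (so a half turn about z gives the same grasp; the last joint's range is limited). The gripper opens to 85 mm and grips with 20 to 120 N. Pads are 22 mm wide; open, the fingers measure 114 mm over their backs; the gripper's body (76 mm by 85 mm) begins 54 mm behind the grasp point. The pads swing forward as they close: fully open they stand 13 mm farther back than shut.
Start: joints at [-1.199, 0.091, 1.231, -0, 1.82, -0.057], TCP at [249.469, -545.694, 245.275] pointing down, gripper open.
Joint ranges: [-2.87, 2.87], [-0.86, 2.18], [0.17, 2.46], [-1.51, 4.65], [0.06, 2.69], [-2.65, 2.65]. Speed limits (rad/s): [2.57, 2.57, 3.01, 3.14, 3.14, 3.14].

INTERFACE

Orientations are given as a unit quaternion [w, x, y, z].
In Python, from workcell import monitor, vision, job gives the robot as it stands. The module is installed in compiled form; this text tells all that it offers.
- The arm moves only by the tool apply_moves, never from a script. Its argument "moves" is a list that holds one entry, the list of rows, each a list of 4 numbers: the shift along the tool's x, y, z in mm, then the turn about the tool's z in degrees. A call has 1 to 20 rows; each row shifts and turns the commanded pose from where the row before left it, along the tool's axes as they then stand; what a row does not reach is not made up. A row lasts 1/12 s, in which the tool goes at most 41.7 mm and 7.16 degrees, less where a joint would pass 70% of its speed; a pose out of reach is approached as far as the arm can. A call is refused whole if a number of a shift passes 41.7 or a number of a turn 7.16, either way. A call with a gripper value outside its range is refused whole. "fingers" is the opening, from -1 (shut) to 1 (fully open), so that 0 is half open, set as the call begins (left out, the last holds). The fingers move at their own pace and stop on an object; "squeeze" is the grip in N (left out, the last holds). Time passes only in rows, so rows that do not move let the fingers close. It gives the time, the measured TCP pose, the force and the opening at its end, in the units of the state.
- monitor.get_state(): the state, without advancing time (a new reading comes with each control period).
- vision.read_camera(name): name is "scene" or "top" or "wrist"; returns a dict with "color" (420x560x3 uint8, red, green, blue), "vfov" (degrees; the focal length in pixels is half the picture's height over the tangent of half this angle, whatever the lens; pixels are square), "cx", "cy" (the principal point, pixels), "R" (3x3) and "t" (3): a world point X has camera coordinates R X + t; the wrist camera has in their place "tool_from_camera" (4x4, takes a point from camera to tool coordinates, whose origin is the TCP and whose axes are the flange's). Camera axes: x right, y down, z forward; pixel columns grow to the right and rows downward; lengths in mm; the calibration is good to about 2 mm. A picture is of the moment at which its call begins: read the wrist's pose just before it. There is no depth.
- job.hand_in(): hands the job in, once; it reports no verdict.
The state is a dict: "time_s": time; "joint_positions": joint angles; "joint_vel": joint speeds; "joint_torque": joint torques, N m; "position": TCP position; "tool_rot": TCP orientation; "ft_force": force on the tool from outside, world axes, zero at the start; "ft_torque": the same for the moment, N m; "gripper_width": finger opening in mm.
Only numpy, scipy, OpenCV 4.12 (cv2) and the standard library are available. Lean on these libraries where they do the work, as an engineer would, in place of code of your own. Each camera call takes 0.05 s, during which the arm holds its last target. There are 200 camera calls.

## Working session

There is one attempt and no reset: what is moved stays moved. The work goes in short steps, Python scripts to look and compute and a tool call to move; the robot and the scene stay as the last step left them, time stands still between calls to the robot, and variables do not carry over. Pictures are saved under pics/ and viewed, about 8 in all and at most 12, crops included, and the job is handed in when it is done.

Besides the shell and the picture viewer there is one more tool, called in YAML: its name, and indented under it one key for each argument. apply_moves: Moves the arm, as the interface text tells. Its arguments: {"type":"object","properties":{"moves":{"type":"array","items":{"type":"array","items":{"type":"array","items":{"type":"number"}}}},"fingers":{"type":"number"},"squeeze":{"type":"number"}},"required":["moves"]}

```bash
mkdir -p pics; cat > h.py <<'E'
import numpy as np, cv2
from workcell import monitor, vision, job
def save(n,im): cv2.imwrite('pics/'+n,im[:,:,::-1])
def ray(c,u,v):
    f=c['color'].shape[0]/2/np.tan(np.radians(c['vfov'])/2)
    d=np.array([(u-c['cx'])/f,(v-c['cy'])/f,1.]); R=np.array(c['R']);t=np.array(c['t'])
    return -R.T@t, R.T@d
def onz(c,u,v,z):
    o,d=ray(c,u,v); return o+d*(z-o[2])/d[2]
def proj(c,X):
    f=c['color'].shape[0]/2/np.tan(np.radians(c['vfov'])/2)
    p=np.array(c['R'])@np.array(X,float)+np.array(c['t']); return p[:2]/p[2]*f+[c['cx'],c['cy']]
def blobs(c,h0,h1,s=110,v=60,amin=30):
    m=cv2.inRange(cv2.cvtColor(c['color'],cv2.COLOR_RGB2HSV),(h0,s,v),(h1,255,255))
    if h0==0: m|=cv2.inRange(cv2.cvtColor(c['color'],cv2.COLOR_RGB2HSV),(172,s,v),(180,255,255))
    n,l,st,ce=cv2.connectedComponentsWithStats(m)
    return [(ce[i].round(1).tolist(),st[i].tolist()) for i in range(1,n) if st[i][4]>amin]
E
python3 - <<'E'
from h import *
T=vision.read_camera('top');S=vision.read_camera('scene')
import pickle;pickle.dump((T,S),open('c.pkl','wb'))
save('a.png',np.vstack([T['color']]));save('b.png',S['color'])
for c in (T,S):
    o,d=ray(c,c['cx'],c['cy']);print(o,d,c['vfov'])
    for nm,a,b in(('red',0,8),('blue',95,130),('green',40,85)):print(nm,blobs(c,a,b))
E
```

```text
[ 408.64992306   21.98054203 1239.06764614] [ 0.09263074  0.02416848 -0.99540717] 52.03535127599467
red [([406.2, 249.0], [396, 239, 22, 21, 372])]
blue [([237.8, 185.1], [232, 180, 13, 14, 73]), ([241.2, 199.3], [236, 191, 10, 14, 60]), ([403.3, 204.3], [393, 194, 21, 21, 335])]
green [([442.5, 276.8], [433, 266, 21, 22, 342])]
[ 842.77128065  588.71124379 1064.16034147] [-0.26206009 -0.49341411 -0.82937749] 48.01174037337755
red [([270.6, 123.4], [262, 116, 19, 16, 243]), ([336.4, 250.4], [334, 247, 6, 9, 39])]
blue [([233.2, 138.6], [224, 132, 19, 15, 212]), ([544.1, 167.7], [524, 153, 36, 34, 479]), ([296.8, 252.9], [293, 248, 9, 11, 36])]
green [([278.1, 94.6], [271, 89, 15, 12, 125])]
```

View pics/a.png

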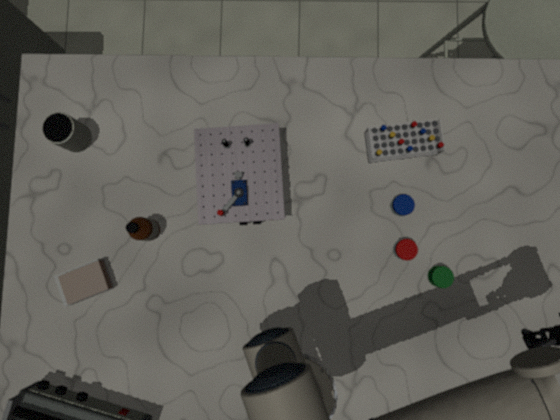

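View pics/b.png

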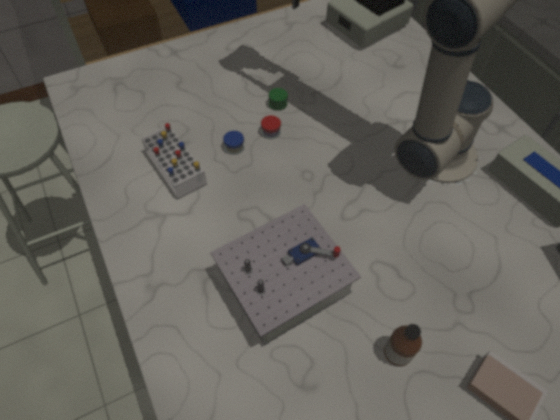

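The top view shows three candidates: red lid at (406,249), blue at (403,204) and green at (442,277). The first is the red jar. The shaker's stops are near (226,143) and (248,142), and the knob is at (222,212).

```bash
python3 - <<'E'
from h import *
import pickle;T,S=pickle.load(open('c.pkl','rb'))
a=cv2.resize(T['color'][118:238,185:305],(480,480),interpolation=cv2.INTER_CUBIC)
b=cv2.resize(T['color'][190:290,385:460],(300,400),interpolation=cv2.INTER_CUBIC)
b=np.vstack([b,np.zeros((80,300,3),np.uint8)])
save('c.png',np.clip(np.hstack([a,b])*1.4,0,255).astype(np.uint8))
print('red',onz(T,406.2,249,42),'blue',onz(T,403.3,204.3,42),'green',onz(T,442.5,276.8,42))
print('redS',onz(S,270.6,123.4,38),onz(S,233.2,138.6,38))
g=cv2.cvtColor(T['color'],cv2.COLOR_RGB2GRAY)
m=(g<70).astype(np.uint8); m[:, :205]=0;m[:,275:]=0;m[:135]=0;m[155:]=0
n,l,st,ce=cv2.connectedComponentsWithStats(m)
for i in range(1,n):print(st[i],ce[i],onz(T,*ce[i],145))
print('knob',blobs(T,0,10,80,40,8))
# purple/grey platform mask
hsv=cv2.cvtColor(T['color'],cv2.COLOR_RGB2HSV);print(hsv[165,215],hsv[165,180],g[165,215],g[165,180],g[165,283])
E
```

```text
red [ 410.78170678 -298.27050314   42.        ] blue [ 534.29397273 -290.9745345    42.        ] green [ 337.30904249 -396.32458278   42.        ]
redS [ 411.67604552 -295.97853007   38.        ] [ 535.39870279 -289.64267462   38.        ]
[221 139  11   9  66] [225.89393939 143.04545455] [674.71136357 193.16790997 145.        ]
[244 138   9   9  54] [247.51851852 141.53703704] [679.59224771 136.99109307 145.        ]
knob [([413.8, 123.7], [411, 121, 7, 7, 32]), ([400.6, 141.4], [398, 139, 7, 6, 28]), ([440.2, 144.4], [437, 142, 7, 6, 32]), ([220.1, 212.2], [217, 210, 7, 6, 34]), ([406.1, 249.0], [395, 238, 23, 23, 399]), ([121.5, 413.1], [118, 411, 9, 5, 19])]
[  0  12 108] [ 23  20 116] 104 114 55
```

View pics/c.png

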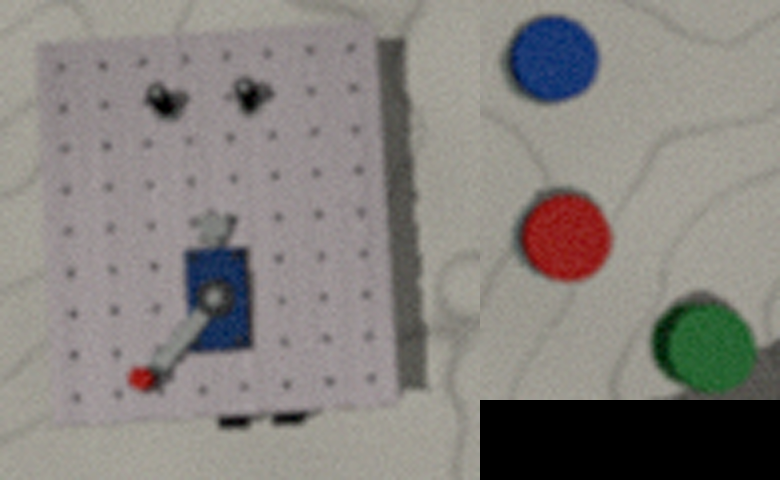

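The crop confirms red lid with blue above it and green below right. The stops, housing and knob (crop 142,378) are clear.

```bash
cat >> h.py <<'E'
E
python3 - <<'E'
from h import *
import pickle;T,S=pickle.load(open('c.pkl','rb'))
k=lambda u,v,z:onz(T,185+u/4,118+v/4,z)[:2]
C=[k(38,43,105),k(375,28,105),k(400,402,105),k(58,427,105)]
c=np.mean(C,0);print(c,[np.linalg.norm(C[i]-C[i-1]) for i in range(4)])
ax=(C[0]+C[1]-C[2]-C[3]);ay=(C[0]+C[3]-C[1]-C[2]);a1=np.arctan2(*ax[::-1]);a2=np.arctan2(-ay[0],ay[1]);print(a1,a2)
p=k(215,297,134);kn=onz(T,220.1,212.2,140)[:2];print('pivot',p,'knob',kn,np.linalg.norm(kn-p))
sl=k(160,98,135);sr=k(248,95,135);print('stops',sl,sr)
for a in(a1,a2,(a1+a2)/2):
    R=np.array([[np.cos(a),-np.sin(a)],[np.sin(a),np.cos(a)]])
    for n,q in(('piv',p),('kn',kn),('sl',sl),('sr',sr)):print(n,(R.T@(q-c)).round(1))
    print('nest',c+R@[55,0])
# projections to other camera, check with scene
import math
a=(a1+a2)/2;R=np.array([[np.cos(a),-np.sin(a)],[np.sin(a),np.cos(a)]]);N=c+R@[55,0]
for n,x,y,z in(('sl',23.8,28.3,149),('sr',23.8,-28.3,149),('piv',-110,0,134),('c1',75,115,105),('c2',75,-115,105),('c3',-185,-115,105),('c4',-185,115,105)):
    w=N+R@[x,y];print(n,proj(T,[*w,z]).round(1),proj(S,[*w,z]).round(1))
s=cv2.resize(S['color'][195:345,200:370],None,fx=4,fy=4,interpolation=cv2.INTER_CUBIC);save('d.png',np.clip(s*1.4,0,255).astype(np.uint8))
E
```

```text
[601.43346152 160.61403652] [np.float64(260.5888800264208), np.float64(228.24749006737918), np.float64(253.15653437699208), np.float64(227.09380777375628)]
0.08902236338319842 0.07663504409722716
pivot [547.951145   157.12745029] knob [494.63343365 202.89311466] 70.26574114351627
stops [678.5622063  197.13220433] [681.47896351 139.38709955]
piv [-53.6   1.3]
kn [-102.6   51.6]
sl [80.1 29.5]
sr [ 77.8 -28.3]
nest [656.21566843 165.50380198]
piv [-53.6   0.6]
kn [-103.2   50.3]
sl [79.7 30.5]
sr [ 78.2 -27.3]
nest [656.27203498 164.82483949]
piv [-53.6   1. ]
kn [-102.9   51. ]
sl [79.9 30. ]
sr [ 78.  -27.8]
nest [656.24490302 165.16440801]
sl [224.9 141.6] [260. 280.]
sr [246.6 140.1] [246.9 259.5]
piv [239.1 192.8] [305.2 244.7]
c1 [194.5 129.1] [260.2 333.7]
c2 [279.3 123.5] [209.8 249.8]
c3 [285.3 219.5] [304.4 201.8]
c4 [198.7 225. ] [360.7 274.5]
```

View pics/d.png

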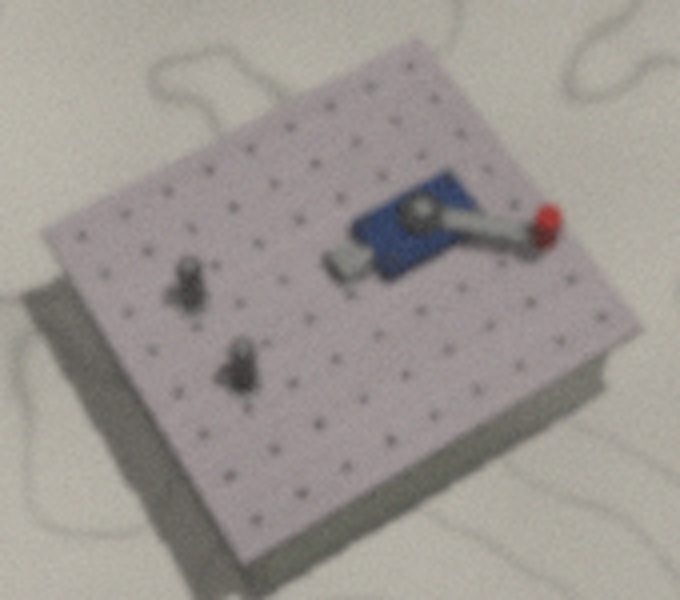

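Stop tops in the scene crop are at (188,265) and (240,345), within about 2 px of my projection. The shaker model therefore agrees in both views, with nest about (656,165) and yaw about 0.08. The red jar is at about (411,-297) in both views. Next I move over it.

```bash
cat >> h.py <<'E'
from scipy.spatial.transform import Rotation as Ro
def tool():
    s=monitor.get_state();q=s['tool_rot'];return s,Ro.from_quat([q[1],q[2],q[3],q[0]]).as_matrix(),np.array(s['position'])
def goto(x,y,z,yaw=None):
    """yaw deg of tool x in world; prints tool-axis shift, turn"""
    s,R,p=tool();yw=np.degrees(np.arctan2(R[1,0],R[0,0]))
    print('t',s['time_s'],'p',p.round(1),'yaw',yw.round(2),'zax',R[:,2].round(3),'F',np.round(s['ft_force'],1),'w',s['gripper_width'],'j6',s['joint_positions'][5])
    print('shift tool',(R.T@(np.array([x,y,z])-p)).round(1),'turn about tool z',None if yaw is None else -((yaw-yw+180)%360-180))
E
python3 -c "
from h import *
goto(411,-297,200,0)
c=vision.read_camera('wrist');print(c['tool_from_camera'],c['vfov'],c['cx'],c['cy'])"
```

```text
t 0.1 p [ 249.4 -545.5  244.2] yaw 24.57 zax [-0.001  0.002 -1.   ] F [-0.8  0.2 -0.1] w 85.26381261008194 j6 -0.0567130777481209
shift tool [ 250.3 -158.7   44.5] turn about tool z 24.568215039462928
[[ 3.99460725e-04 -9.51082656e-01 -3.08936274e-01  7.97207917e+01]
 [ 9.99999898e-01  3.15504331e-04  3.21716792e-04  7.09386264e-01]
 [-2.08508529e-04 -3.08936371e-01  9.51082686e-01 -1.28089603e+02]
 [ 0.00000000e+00  0.00000000e+00  0.00000000e+00  1.00000000e+00]] 71.25581209226868 281.26292562908293 202.39136642263986
```

apply_moves:
  moves:
    - [[20.8,-13.2,5,0],[20.8,-13.2,5,0],[20.8,-13.2,5,0],[20.8,-13.2,5,0],[20.8,-13.2,5,0],[20.8,-13.2,5,0],[20.8,-13.2,5,0],[20.8,-13.2,5,0],[20.8,-13.2,5,0],[20.8,-13.2,5,0],[20.8,-13.2,5,0],[20.8,-13.2,5,0],[0,0,0,0],[0,0,0,0]]
  fingers: 1
  squeeze: 20

```text
time_s: 1.32
position: [410.9, -296.9, 184.7]
tool_rot: [-0.0, 0.977, 0.214, -0.0]
ft_force: [0.3, -0.4, -0.2]
gripper_width: 85.6
```

```bash
cat >> h.py <<'E'
def wrist():
    s,R,p=tool();c=vision.read_camera('wrist');A=np.array(c['tool_from_camera'])
    Rw=R@A[:3,:3];o=R@A[:3,3]+p;c['R']=Rw.T;c['t']=-Rw.T@o;return c
E
python3 - <<'E'
from h import *
c=wrist();save('w1.png',c['color'])
for b in blobs(c,0,8,100,40,300):
    (u,v),st=b;l,t,w,h,a=st;print(b,onz(c,u,v,42),'diam',onz(c,l,v,42)-onz(c,l+w,v,42))
goto(411,-297,16)
E
```

```text
([283.8, 192.5], [253, 162, 63, 62, 2980]) [ 413.67649421 -299.04619949   42.        ] diam [-25.34041484  54.9954045    0.        ]
t 1.3667 p [ 410.5 -297.7  185.1] yaw 24.63 zax [-0.001 -0.    -1.   ] F [-0.3  0.9  0.3] w 85.20612141184294 j6 0.4466305638153514
shift tool [  0.8  -0.5 169.1] turn about tool z None
```

View pics/w1.png

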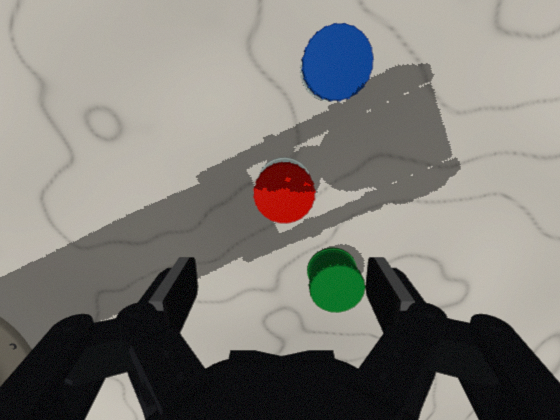

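The wrist view shows the red lid at (284,192), 60.5 mm across and under the tool, and it is not the green look-alike at (336,280). I descend and grip.

apply_moves:
  moves:
    - [[1,1,17,0],[1,1,17,0],[0,0,17,0],[0,0,17,0],[0,0,17,0],[0,0,17,0],[0,0,17,0],[0,0,17,0],[0,0,12,0],[0,0,10,0],[0,0,8,0],[0,0,3,0],[0,0,0,0],[0,0,0,0]]

```text
time_s: 2.53
position: [413.5, -299.2, 16.9]
tool_rot: [0.0, 0.977, 0.213, 0.0]
ft_force: [0.3, 0.1, 0.2]
gripper_width: 85.4
```

apply_moves:
  moves:
    - [[0,0,0,0],[0,0,0,0],[0,0,0,0],[0,0,0,0],[0,0,0,0],[0,0,0,0],[0,0,0,0],[0,0,0,0],[0,0,0,0],[0,0,0,0]]
  fingers: -1
  squeeze: 25

```text
time_s: 3.37
position: [413.8, -299.1, 17.3]
tool_rot: [0.001, 0.977, 0.213, 0.001]
ft_force: [0.2, 0.8, 5.8]
gripper_width: 59.5
```

```bash
python3 - <<'E'
from h import *
y=.08
w=np.array([656.2,165.2])+np.array([[np.cos(y),-np.sin(y)],[np.sin(y),np.cos(y)]])@[-10,0];print(w)
goto(w[0],w[1],200,4.6)
c=wrist();save('w2.png',c['color'])
E
```

```text
[646.23198294 164.40085306]
t 3.3667 p [ 413.8 -299.1   17.3] yaw 24.57 zax [ 0.001 -0.001 -1.   ] F [0.2 0.8 5.8] w 59.521308768231144 j6 0.4491770754568156
shift tool [ 404.3 -324.6 -182.8] turn about tool z 19.974902360847352
```

apply_moves:
  moves:
    - [[0,0,-5,0],[0,0,-12,0],[0,0,-20,0],[0,0,-20,0],[0,0,-20,0],[0,0,-20,0],[0,0,-20,0],[0,0,-20,0],[0,0,-20,0],[0,0,-20,0],[0,0,-6,0]]

```text
time_s: 4.33
position: [413.9, -299.4, 203.4]
tool_rot: [0.002, 0.977, 0.213, 0.002]
ft_force: [0.7, 0.4, -1.7]
gripper_width: 59.5
```

apply_moves:
  moves:
    - [[11,-9,0,0],[22,-18,0,0],[22,-18,0,0],[22,-18,0,0],[22,-18,0,0],[22,-18,0,0],[22,-18,0,0],[22,-18,0,0],[22,-18,0,0],[22,-18,0,0],[22,-18,0,0],[22,-18,0,0],[22,-18,0,0],[22,-18,0,0],[22,-18,0,0],[22,-18,0,0],[22,-18,0,0],[22,-18,0,0],[11,-9,0,0],[0,0,0,0]]

```text
time_s: 6.0
position: [638.8, 163.5, 197.3]
tool_rot: [-0.001, 0.977, 0.214, -0.001]
ft_force: [0.7, 0.3, -2.2]
gripper_width: 59.5
```

apply_moves:
  moves:
    - [[0,0,0,5],[0,0,0,5],[0,0,0,5],[0,0,0,5],[0,0,0,0],[0,0,0,0]]

```text
time_s: 6.5
position: [638.4, 159.8, 198.8]
tool_rot: [0.0, 0.999, 0.041, -0.0]
ft_force: [-0.7, 0.1, -2.9]
gripper_width: 59.5
```

```bash
python3 - <<'E'
from h import *
goto(646.2,164.4,122.5,4.6)
c=wrist();save('w3.png',c['color'])
y=.08;R=np.array([[np.cos(y),-np.sin(y)],[np.sin(y),np.cos(y)]])
N=np.array([656.2,165.2])
for n,x,yy,z in(('sl',23.8,28.3,149),('sr',23.8,-28.3,149),('slf',23.8,28.3,105),('srf',23.8,-28.3,105),('c1',75,115,105),('c2',75,-115,105)):
    print(n,proj(c,[*(N+R@[x,yy]),z]).round(1))
E
```

```text
t 6.5 p [638.4 159.8 198.8] yaw 4.68 zax [-0.001 -0.    -1.   ] F [-0.7  0.1 -2.9] w 59.479756171625304 j6 1.6827206182280539
shift tool [ 8.2 -4.  76.3] turn about tool z 0.07971449845797451
sl [228.1 171.7]
sr [319.8 171.9]
slf [238.1 159.5]
srf [312.5 159.7]
c1 [112.  87.]
c2 [437.8  87.7]
```

View pics/w3.png

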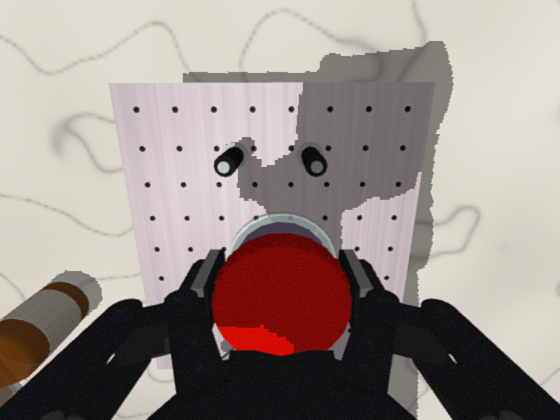

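The stops' tops are at (223,167) and (316,167) and the platform's back corners at (109,84) and (434,83). That puts the nest about 2.7 mm further along x and 2.3 mm along y than my first estimate, so I use (659,167.4). I lower the jar 10 mm short of home.

apply_moves:
  moves:
    - [[3,-2,8,0],[4,-2,12,0],[4,-2,12,0],[0,0,12,0],[0,0,10,0],[0,0,8,0],[0,0,6,0],[0,0,3,0],[0,0,2,0],[0,0,1,0],[0,0,0,0],[0,0,0,0],[0,0,0,0]]

```text
time_s: 7.63
position: [649.4, 167.4, 126.1]
tool_rot: [-0.0, 0.999, 0.04, 0.001]
ft_force: [-0.8, 0.1, -2.4]
gripper_width: 59.4
```

apply_moves:
  moves:
    - [[0,0,1,0],[0,0,1,0],[0,0,0.5,0],[0,0,0,0],[0,0,0,0]]

```text
time_s: 8.05
position: [649.1, 167.3, 122.6]
tool_rot: [0.0, 0.999, 0.04, -0.0]
ft_force: [0.5, 0.2, -1.9]
gripper_width: 59.6
```

apply_moves:
  moves:
    - [[0,0,0.5,0],[0,0,0.5,0],[0,0,0,0],[0,0,0,0]]

```text
time_s: 8.38
position: [649.2, 167.3, 122.5]
tool_rot: [-0.0, 0.999, 0.04, 0.0]
ft_force: [-2.0, -1.0, 1.5]
gripper_width: 59.6
```

apply_moves:
  moves:
    - [[0,0,0,0],[0,0,0,0],[0,0,0,0],[0,0,0,0],[0,0,0,0],[0,0,0,0],[0,0,0,0],[0,0,0,0],[0,0,-5,0],[0,0,-15,0],[0,0,-20,0],[0,0,-20,0],[0,0,-20,0],[0,0,-10,0],[-10,0,0,0],[-10,0,0,0],[-10,0,0,0],[0,0,0,0],[0,0,0,0]]
  fingers: 1

```text
time_s: 9.97
position: [619.2, 165.0, 211.9]
tool_rot: [-0.0, 0.999, 0.04, 0.0]
ft_force: [0.4, 0.3, 0.3]
gripper_width: 85.3
```

```bash
python3 - <<'E'
from h import *
goto(649,167,212)
c=wrist();save('w4.png',c['color'])
for b in blobs(c,0,8,100,30,150):
    (u,v),(l,t,w,h,a)=b;print(b,onz(c,u,v,147),np.linalg.norm(onz(c,l,v,147)-onz(c,l+w,v,147)),np.linalg.norm(onz(c,u,t,147)-onz(c,u,t+h,147)))
E
```

```text
t 9.9667 p [619.2 165.  211.9] yaw 4.58 zax [ 0.  0. -1.] F [0.4 0.3 0.3] w 85.30121781282294 j6 1.6982392517476252
shift tool [29.8  0.4 -0.1] turn about tool z None
([281.3, 184.1], [238, 141, 88, 87, 5878]) [649.51994175 166.81614274 147.        ] 59.736483084943 61.04301139091375
([225.1, 347.8], [215, 333, 22, 31, 398]) [507.0241465  201.88588219 147.        ] 18.158151339926963 32.187622146400294
```

View pics/w4.png

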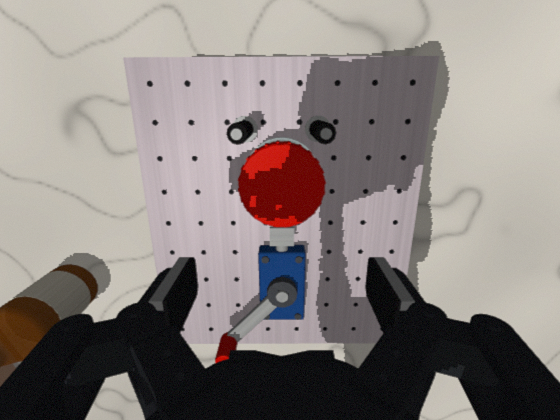

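The lid is at (281,184), which puts the jar at (649.5,166.8): flat, with the clamp open. I'm measuring the stops, pivot and knob from this picture.

```bash
python3 - <<'E'
from h import *
c=wrist()
a=4.62*np.pi/180;R=np.array([[np.cos(a),-np.sin(a)],[np.sin(a),np.cos(a)]])
g=cv2.cvtColor(c['color'],cv2.COLOR_RGB2GRAY)
sl=onz(c,237,134,149)[:2];sr=onz(c,323.5,134,149)[:2];pv=onz(c,283,291,134)[:2]
print(sl,sr,np.linalg.norm(sl-sr),'pivot',pv)
print('nest from stops',(sl+sr)/2-R@[23.8,0],'from pivot',pv+R@[110,0],'jar-pv local',R.T@(np.array([649.5,166.8])-pv))
E
```

```text
[680.82791382 197.55394327] [685.23481956 142.66914912] 55.06143338944191 pivot [556.68111763 157.88916737]
nest from stops [659.3086971  168.19453091] from pivot [666.32370816 166.74932207] jar-pv local [93.23503699  1.40561015]
```

apply_moves:
  moves:
    - [[-9,0.2,0,0],[-9,0.2,0,0],[-9.6,0.3,0,0],[0,0,0,0],[0,0,0,0],[0,0,0,0],[0,0,0,0],[0,0,10,0],[0,0,12,0],[0,0,12,0],[0,0,12,0],[0,0,10,0],[0,0,6,0],[0,0,2,0],[0,0,0,0],[0,0,0,0],[0,0,0,0]]
  fingers: -1

```text
time_s: 11.48
position: [592.2, 162.1, 148.8]
tool_rot: [-0.0, 0.999, 0.04, 0.001]
ft_force: [0.5, 0.6, 0.9]
gripper_width: 0.1
```

```bash
python3 - <<'E'
from h import *
goto(592,162,146,4.6)
c=wrist();save('w5.png',c['color'])
E
```

```text
t 11.4833 p [592.2 162.1 148.8] yaw 4.57 zax [ 0.002  0.    -1.   ] F [0.5 0.6 0.9] w 0.11969844619433287 j6 1.7028662908667502
shift tool [-0.2  0.1  2.8] turn about tool z -0.030393954805930434
```

View pics/w5.png

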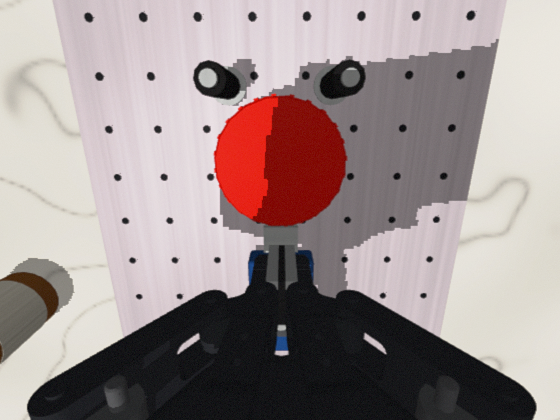

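Viewed: the closed fingers are centred behind the jar at column 281, and the jar is about 10 mm short of both stops at (207,78) and (350,78). I push straight.

apply_moves:
  moves:
    - [[0,0,1,0],[3,0,1,0],[3,0,0,0],[3,0,0,0],[3,0,0,0],[2,0,0,0],[2,0,0,0],[2,0,0,0],[1,0,0,0],[1,0,0,0],[0,0,0,0]]

```text
time_s: 12.45
position: [611.9, 163.7, 145.7]
tool_rot: [-0.0, 0.999, 0.04, 0.0]
ft_force: [-0.3, 1.0, 0.5]
gripper_width: 0.1
```

apply_moves:
  moves:
    - [[1,0,0,0],[1,0,0,0],[1,0,0,0],[0,0,0,0]]

```text
time_s: 12.78
position: [614.9, 163.9, 145.7]
tool_rot: [-0.0, 0.999, 0.04, 0.0]
ft_force: [-0.1, 0.6, -0.7]
gripper_width: 0.2
```

apply_moves:
  moves:
    - [[0.5,0,0,0],[0.5,0,0,0],[0,0,0,0]]

```text
time_s: 13.03
position: [615.8, 163.9, 145.7]
tool_rot: [0.0, 0.999, 0.04, -0.0]
ft_force: [-1.5, -0.7, 0.6]
gripper_width: -0.2
```

```bash
cat > j.py <<'E'
from h import *
goto(0,0,0)
c=wrist();b=max(blobs(c,0,8,100,30,150),key=lambda b:b[1][4]);(u,v),(l,t,w,h,A)=b
a=4.62*np.pi/180;R=np.array([[np.cos(a),-np.sin(a)],[np.sin(a),np.cos(a)]])
p=onz(c,l+w/2-.5,t+h/2-.5,147)[:2];print(b,p,'local',R.T@(p-[659.3,168.0]))
m=cv2.cvtColor(c['color'],cv2.COLOR_RGB2GRAY)
E
python3 j.py
```

```text
t 13.0333 p [615.8 163.9 145.7] yaw 4.57 zax [ 0. -0. -1.] F [-1.5 -0.7  0.6] w -0.17607834490431729 j6 1.6978703693958044
shift tool [-626.9  114.4  145.7] turn about tool z None
([279.6, 190.2], [214, 126, 133, 129, 13059]) [660.26768138 167.51890616] local [ 0.92578662 -0.55747438]
```

apply_moves:
  moves:
    - [[0.5,0,0,0],[0.5,0,0,0],[0,0,0,0]]

```text
time_s: 13.33
position: [616.8, 164.1, 145.8]
tool_rot: [-0.0, 0.999, 0.04, 0.0]
ft_force: [-0.8, 0.3, -0.6]
gripper_width: -0.1
```

apply_moves:
  moves:
    - [[0.5,0,0,0],[0,0,0,0]]

```text
time_s: 13.5
position: [617.3, 164.1, 145.8]
tool_rot: [-0.0, 0.999, 0.04, -0.0]
ft_force: [-1.0, -0.2, -1.1]
gripper_width: -0.3
```

apply_moves:
  moves:
    - [[0.5,0,0,0],[0,0,0,0]]

```text
time_s: 13.67
position: [617.8, 164.1, 145.8]
tool_rot: [-0.0, 0.999, 0.04, 0.0]
ft_force: [0.2, -0.0, -0.8]
gripper_width: 0.0
```

apply_moves:
  moves:
    - [[0.5,0,0,0],[0,0,0,0]]

```text
time_s: 13.83
position: [618.0, 164.3, 145.7]
tool_rot: [-0.0, 0.999, 0.04, -0.0]
ft_force: [-2.2, 0.6, -0.3]
gripper_width: -0.2
```

```bash
python3 j.py
```

```text
t 13.8333 p [618.  164.3 145.7] yaw 4.58 zax [-0.001  0.    -1.   ] F [-2.2  0.6 -0.3] w -0.15144020777003223 j6 1.6973850547459566
shift tool [-629.   114.5  146.2] turn about tool z None
([279.8, 190.1], [214, 126, 133, 129, 13109]) [662.46282214 167.8688015 ] local [ 3.14197795 -0.38552761]
```

apply_moves:
  moves:
    - [[0.3,0,0,0],[0,0,0,0],[0,0,0,0]]

```text
time_s: 14.13
position: [618.1, 164.4, 145.7]
tool_rot: [-0.0, 0.999, 0.04, -0.001]
ft_force: [-5.3, 1.0, 0.2]
gripper_width: -0.1
```

apply_moves:
  moves:
    - [[0.3,0,0,0],[0,0,0,0],[0,0,0,0]]

```text
time_s: 14.38
position: [618.1, 164.4, 145.7]
tool_rot: [-0.0, 0.999, 0.04, -0.001]
ft_force: [-7.4, -0.0, 0.6]
gripper_width: -0.2
```

Contact at about 7 N. To rule out wedging I back off, turn 30 degrees and push toward the right stop.

apply_moves:
  moves:
    - [[-4,0,0,0],[-5,0,0,0],[-5,0,0,0],[0,0,0,6],[0,0,0,6],[0,0,0,6],[0,0,0,6],[0,0,0,6],[0,-7,0,0],[0,-7,0,0],[0.6,-7,0,0],[0,-6.5,0,0],[0,0,0,0],[0,0,0,0],[0,0,0,0]]

```text
time_s: 15.63
position: [617.2, 187.7, 145.6]
tool_rot: [0.0, 0.976, -0.22, -0.0]
ft_force: [-0.0, 1.4, -0.6]
gripper_width: 0.1
```

```bash
python3 j.py; python3 - <<'E'
from h import *
s,R,p=tool()
J=np.array([662.4-2.0,167.7]) 
print((R.T@np.array([*(np.array([659.0,167.7])-p[:2]),0])).round(1))
c=wrist();save('w6.png',c['color'])
E
```

```text
t 15.6333 p [617.2 187.7 145.6] yaw -25.39 zax [-0. -0. -1.] F [-0.   1.4 -0.6] w 0.06522504320777926 j6 2.2564838542872567
shift tool [-477.1  434.2  145.8] turn about tool z None
([280.5, 179.9], [214, 113, 135, 133, 13517]) [662.283352   166.33804459] local [ 2.83979327 -1.89685506]
[46.3  0.  -0. ]
```

View pics/w6.png

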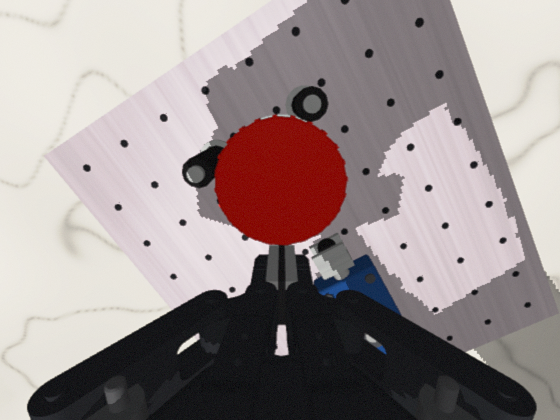

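The jar lies close to both stops, at (312,103) and (198,173). The pusher is centred behind it, so I push along this direction.

apply_moves:
  moves:
    - [[1,0,0,0],[1,0,0,0],[1,0,0,0],[0,0,0,0],[0,0,0,0]]

```text
time_s: 16.15
position: [620.0, 186.2, 145.8]
tool_rot: [-0.0, 0.975, -0.22, 0.0]
ft_force: [-0.2, -0.2, 0.1]
gripper_width: -0.0
```

apply_moves:
  moves:
    - [[0.5,0,0,0],[0.5,0,0,0],[0,0,0,0]]

```text
time_s: 16.4
position: [620.9, 185.9, 145.7]
tool_rot: [-0.0, 0.975, -0.22, -0.0]
ft_force: [-0.2, 0.5, -0.3]
gripper_width: 0.2
```

apply_moves:
  moves:
    - [[0.5,0,0,0],[0,0,0,0],[0,0,0,0]]

```text
time_s: 16.65
position: [621.3, 185.8, 145.8]
tool_rot: [-0.0, 0.975, -0.22, -0.0]
ft_force: [-0.5, 0.1, -0.2]
gripper_width: 0.2
```

apply_moves:
  moves:
    - [[0.5,0,0,0],[0,0,0,0],[0,0,0,0]]

```text
time_s: 16.9
position: [621.6, 185.6, 145.8]
tool_rot: [-0.0, 0.975, -0.22, -0.0]
ft_force: [-0.8, -0.0, -0.1]
gripper_width: -0.0
```

apply_moves:
  moves:
    - [[0.3,0,0,0],[0,0,0,0],[0,0,0,0]]

```text
time_s: 17.15
position: [621.7, 185.6, 145.8]
tool_rot: [-0.0, 0.976, -0.22, -0.0]
ft_force: [-3.3, 0.6, 0.2]
gripper_width: -0.5
```

apply_moves:
  moves:
    - [[0.3,0,0,0],[0,0,0,0],[0,0,0,0]]

```text
time_s: 17.4
position: [621.7, 185.6, 145.8]
tool_rot: [-0.0, 0.976, -0.22, -0.001]
ft_force: [-5.0, 1.8, 1.4]
gripper_width: -0.2
```

apply_moves:
  moves:
    - [[0.2,0,0,0],[0,0,0,0],[0,0,0,0],[0,0,0,0],[-3,0,0,0],[-3.5,0,0,0],[-0.6,7,0,0],[0,7,0,0],[0,7,0,0],[0,6.5,0,0],[0,0,0,-7],[0,0,0,-7],[0,0,0,-7],[0,0,0,-7],[0,0,0,-7],[0,0,0,-7],[0,0,0,-7],[0,0,0,-7],[0,0,0,-4],[0,0,0,0]]

```text
time_s: 19.07
position: [604.2, 162.6, 145.9]
tool_rot: [0.0, 0.955, 0.298, 0.0]
ft_force: [0.0, 0.2, -0.6]
gripper_width: -0.2
```

apply_moves:
  moves:
    - [[0,7,0,0],[0,7,0,0],[0.6,7,0,0],[0,6.5,0,0],[1,0,0,0],[1,0,0,0],[0,0,0,0],[0,0,0,0]]

```text
time_s: 19.73
position: [622.0, 142.4, 145.7]
tool_rot: [-0.0, 0.955, 0.297, -0.0]
ft_force: [-0.1, 1.1, 0.6]
gripper_width: 0.3
```

```bash
python3 - <<'E'
from h import *
s,R,p=tool()
print(p,(R.T@np.array([*(np.array([658.9,167.8])-p[:2]),0])).round(1))
E
python3 j.py
```

```text
[621.9667136  142.43143921 145.68948857] [44.8  0.1 -0. ]
t 19.7333 p [622.  142.4 145.7] yaw 34.57 zax [-0.  0. -1.] F [-0.1  1.1  0.6] w 0.2670699753713289 j6 1.1391604973066387
shift tool [-592.9 -235.6  145.8] turn about tool z None
([280.7, 181.9], [214, 116, 134, 132, 13465]) [661.90384682 169.37434149] local [2.70608535 1.16014433]
```

apply_moves:
  moves:
    - [[1,0,0,0],[1,0,0,0],[0.5,0,0,0],[0,0,0,0],[0,0,0,0]]

```text
time_s: 20.2
position: [624.1, 143.7, 145.8]
tool_rot: [0.0, 0.955, 0.297, -0.0]
ft_force: [0.5, 0.3, 1.0]
gripper_width: 0.0
```

apply_moves:
  moves:
    - [[0.5,0,0,0],[0,0,0,0],[0,0,0,0]]

```text
time_s: 20.45
position: [624.5, 143.9, 145.8]
tool_rot: [-0.0, 0.955, 0.297, -0.0]
ft_force: [-0.3, -0.1, 0.1]
gripper_width: 0.2
```

apply_moves:
  moves:
    - [[0.5,0,0,0],[0,0,0,0],[0,0,0,0]]

```text
time_s: 20.7
position: [624.9, 144.2, 145.7]
tool_rot: [-0.0, 0.955, 0.297, -0.0]
ft_force: [1.1, 0.3, 0.1]
gripper_width: 0.0
```

apply_moves:
  moves:
    - [[0.4,0,0,0],[0,0,0,0],[0,0,0,0]]

```text
time_s: 20.95
position: [625.2, 144.5, 145.7]
tool_rot: [0.0, 0.955, 0.297, -0.0]
ft_force: [0.0, 0.6, -0.1]
gripper_width: 0.3
```

apply_moves:
  moves:
    - [[0.3,0,0,0],[0,0,0,0],[0,0,0,0]]

```text
time_s: 21.2
position: [625.4, 144.5, 145.8]
tool_rot: [0.0, 0.955, 0.297, -0.0]
ft_force: [-0.8, -0.5, 0.5]
gripper_width: 0.1
```

apply_moves:
  moves:
    - [[0.3,0,0,0],[0,0,0,0],[0,0,0,0]]

```text
time_s: 21.45
position: [625.5, 144.6, 145.8]
tool_rot: [0.0, 0.955, 0.297, -0.0]
ft_force: [-2.3, -1.5, 1.0]
gripper_width: 0.3
```

apply_moves:
  moves:
    - [[0.3,0,0,0],[0,0,0,0],[0,0,0,0]]

```text
time_s: 21.7
position: [625.5, 144.6, 145.8]
tool_rot: [0.0, 0.955, 0.297, -0.001]
ft_force: [-4.7, -1.8, 2.4]
gripper_width: -0.1
```

apply_moves:
  moves:
    - [[0.2,0,0,0],[0,0,0,0],[0,0,0,0]]

```text
time_s: 21.95
position: [625.5, 144.6, 145.8]
tool_rot: [0.0, 0.955, 0.297, -0.001]
ft_force: [-5.4, -2.7, 1.7]
gripper_width: -0.1
```

Now back to straight, for an even push on both stops.

apply_moves:
  moves:
    - [[-3,0,0,0],[-3.5,0,0,0],[-0.6,-7,0,0],[0,-7,0,0],[0,-7,0,0],[0,-6.5,0,0],[0,0,0,6],[0,0,0,6],[0,0,0,6],[0,0,0,6],[0,0,0,6],[4,0,0,0],[4,0,0,0],[2,0,0,0],[1,0,0,0],[0,0,0,0],[0,0,0,0]]

```text
time_s: 23.37
position: [615.7, 164.6, 145.7]
tool_rot: [0.0, 0.999, 0.04, -0.0]
ft_force: [0.1, 0.3, -0.4]
gripper_width: -0.1
```

```bash
python3 - <<'E'
from h import *
s,R,p=tool()
print(p,(R.T@np.array([*(np.array([659.0,167.8])-p[:2]),0])).round(1))
E
python3 j.py
```

```text
[615.67576527 164.58501358 145.66748874] [43.4  0.3 -0. ]
t 23.3667 p [615.7 164.6 145.7] yaw 4.62 zax [-0. -0. -1.] F [ 0.1  0.3 -0.4] w -0.14621618695196953 j6 1.6980730431163105
shift tool [-626.9  114.5  145.8] turn about tool z None
([280.7, 185.3], [215, 120, 133, 131, 13308]) [662.49163902 167.93459045] local [ 3.17600029 -0.32227353]
```

apply_moves:
  moves:
    - [[1,0,0,0],[0.6,0,0,0],[0.4,0,0,0],[0,0,0,0],[0,0,0,0]]

```text
time_s: 23.83
position: [617.6, 164.7, 145.8]
tool_rot: [-0.0, 0.999, 0.04, 0.0]
ft_force: [-0.1, 0.4, 0.2]
gripper_width: 0.2
```

apply_moves:
  moves:
    - [[0.4,0,0,0],[0,0,0,0],[0,0,0,0]]

```text
time_s: 24.08
position: [618.0, 164.7, 145.8]
tool_rot: [-0.0, 0.999, 0.04, -0.0]
ft_force: [-0.1, -1.2, -0.3]
gripper_width: -0.1
```

apply_moves:
  moves:
    - [[0.3,0,0,0],[0,0,0,0],[0,0,0,0]]

```text
time_s: 24.33
position: [618.0, 164.7, 145.8]
tool_rot: [0.0, 0.999, 0.04, -0.0]
ft_force: [-3.2, -0.5, 1.2]
gripper_width: 0.1
```

apply_moves:
  moves:
    - [[0.3,0,0,0],[0,0,0,0],[0,0,0,0],[0.2,0,0,0],[0,0,0,0],[0,0,0,0],[0,0,0,0],[0,0,0,0],[0,0,0,0],[0,0,0,0]]

```text
time_s: 25.17
position: [618.1, 164.8, 145.8]
tool_rot: [0.0, 0.999, 0.04, -0.001]
ft_force: [-6.5, -0.4, 2.7]
gripper_width: 0.1
```

```bash
python3 - <<'E'
from h import *
goto(0,0,0)
c=wrist();save('w7.png',cv2.resize(c['color'][40:270,160:400],None,fx=2.5,fy=2.5,interpolation=cv2.INTER_CUBIC))
E
```

```text
t 25.1667 p [618.1 164.8 145.8] yaw 4.57 zax [-0.002 -0.    -1.   ] F [-6.5 -0.4  2.7] w 0.05197431599885979 j6 1.6982419367072183
shift tool [-629.   114.9  146.9] turn about tool z None
```

View pics/w7.png

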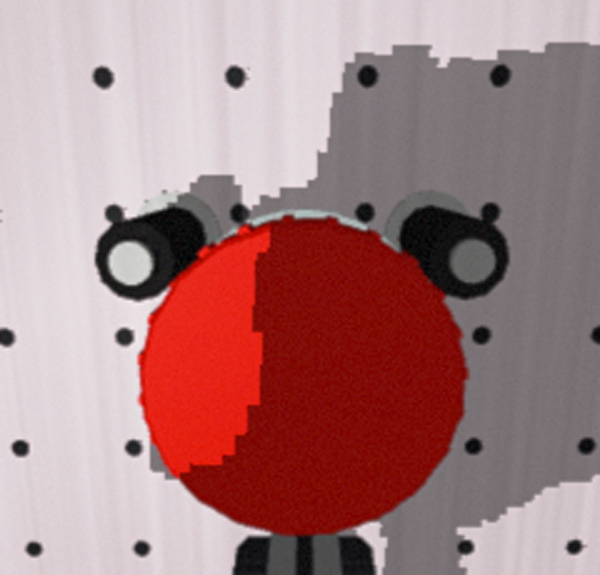

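The jar sits symmetrically against both stops, at (150,260) and (455,260) in the crop. The push held 6.5 N for 0.5 s with about zero side force. Next I retreat, lift and go to the knob's +y side.

apply_moves:
  moves:
    - [[-3,0,0,0],[-4,0,0,0],[0,0,-15,0],[0,0,-20,0],[0,0,-20,0],[-15.5,-11.5,0,0],[-15.5,-11.5,0,0],[-15.5,-11.5,0,0],[-15.5,-11.5,0,0],[-15.5,-11.5,0,0],[-15.5,-11.5,0,0],[0,0,0,-7],[0,0,0,-7],[0,0,0,-7],[0,0,0,-7],[0,0,0,-7],[0,0,0,-7],[0,0,0,-3],[0,0,0,0],[0,0,0,0]]

```text
time_s: 26.88
position: [513.7, 225.7, 200.9]
tool_rot: [0.0, 0.908, 0.418, 0.0]
ft_force: [-0.2, 0.5, 0.1]
gripper_width: -0.1
```

```bash
python3 - <<'E'
from h import *
goto(513.6,225,144,49.6)
c=wrist();save('w8.png',c['color'])
for b in blobs(c,0,8,100,30,100):print(b,onz(c,*b[0],140))
T=vision.read_camera('top')
for b in blobs(T,0,10,80,40,8):print(b,onz(T,*b[0],147))
E
```

```text
t 26.8833 p [513.7 225.7 200.9] yaw 49.45 zax [ 0.001  0.    -1.   ] F [-0.2  0.5  0.1] w -0.12437690420944122 j6 1.0609257312079656
shift tool [-0.6  0.3 56.9] turn about tool z -0.14597920055715008
([510.2, 151.7], [457, 104, 103, 97, 8058]) [660.15860941 169.18712539 140.        ]
([413.9, 123.8], [411, 121, 7, 7, 32]) [ 732.47392626 -291.75808488  147.        ]
([235.5, 149.6], [224, 139, 24, 23, 438]) [657.3477796  167.34317518 147.        ]
([400.6, 141.4], [398, 139, 7, 6, 28]) [ 685.68266418 -257.46128907  147.        ]
([440.0, 144.5], [437, 142, 7, 6, 34]) [ 679.16849801 -357.80639198  147.        ]
([220.5, 211.9], [218, 209, 6, 7, 31]) [494.87453662 200.74194452 147.        ]
([121.3, 413.0], [118, 411, 8, 5, 22]) [ -6.05644959 428.54280338 147.        ]
```

View pics/w8.png

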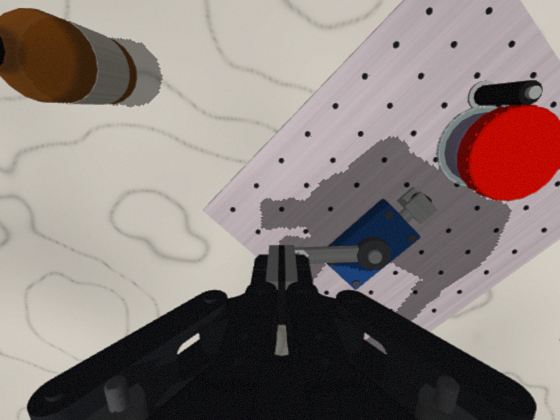

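Viewed: the lever runs from the hub at (373,255) to behind the fingers at (290,253), about 25 mm on the push side of the tool, which matches the plan. I descend.

apply_moves:
  moves:
    - [[0,0,10,0],[0,0,12,0],[0,0,12,0],[0,0,11,0],[0,0,8,0],[0,0,4,0],[0,0,0,0],[0,0,0,0]]

```text
time_s: 27.65
position: [513.6, 225.6, 143.7]
tool_rot: [-0.0, 0.908, 0.419, -0.0]
ft_force: [-0.4, -0.7, -0.4]
gripper_width: 0.3
```

apply_moves:
  moves:
    - [[-2,0,0,0],[-2,0,0,0],[-2,0,0,0],[-1,0,0,0],[0,0,0,0]]

```text
time_s: 28.07
position: [509.1, 220.1, 144.2]
tool_rot: [0.0, 0.908, 0.419, 0.0]
ft_force: [0.7, 0.2, 0.2]
gripper_width: 0.2
```

apply_moves:
  moves:
    - [[-1,0,0,0],[-1,0,0,0],[-1,0,0,0],[-1,0,0,0],[0,0,0,0]]

```text
time_s: 28.48
position: [506.5, 217.3, 143.8]
tool_rot: [-0.0, 0.908, 0.419, 0.0]
ft_force: [0.5, 1.5, 1.0]
gripper_width: -0.2
```

apply_moves:
  moves:
    - [[-3.7,-0.9,0,-3],[-3.7,-0.9,0,-3],[-3.7,-0.9,0,-3],[-3.7,-0.9,0,-3],[-3.7,-0.9,0,-3],[-3.7,-0.9,0,-3],[0,0,0,0]]

```text
time_s: 29.07
position: [489.9, 201.4, 144.0]
tool_rot: [0.0, 0.831, 0.557, 0.0]
ft_force: [-0.0, 0.5, -0.0]
gripper_width: 0.0
```

```bash
cat > l.py <<'E'
from h import *
goto(0,0,0);s,R,p=tool();d=p[:2]-[549.4,159.1]
q=R[:2,:2].T@d;print('pivot-rel in tool axes (want 19,-70)',q.round(1),'F tool',(R.T@np.array(s['ft_force'])).round(1),'face lever angle',np.radians(57-(180-(np.degrees(np.arctan2(R[1,0],R[0,0]))+90-4.6))).round(2))
E
python3 l.py
```

```text
t 29.0667 p [489.9 201.4 144. ] yaw 67.66 zax [ 0.001  0.    -1.   ] F [-0.   0.5 -0. ] w 0.010523655807148539 j6 0.7156371330594198
shift tool [-372.5 -376.7  143.7] turn about tool z None
pivot-rel in tool axes (want 19,-70) [ 16.5 -71.1] F tool [ 0.4 -0.2  0. ] face lever angle 0.52
```

```bash
cat > k.py <<'E'
from h import *
T=vision.read_camera('top')
for b in blobs(T,0,10,80,40,3):
    if 190<b[0][0]<270: print(b,onz(T,*b[0],147)[:2]+[1.7,.7])
E
python3 k.py; python3 - <<'E'
from h import *
T=vision.read_camera('top');S=vision.read_camera('scene')
a=cv2.resize(T['color'][140:240,180:280],(400,400),interpolation=cv2.INTER_CUBIC);b=cv2.resize(S['color'][190:290,250:350],(400,400),interpolation=cv2.INTER_CUBIC)
save('x.png',np.clip(np.hstack([a,b])*1.4,0,255).astype(np.uint8))
print([(b) for b in blobs(S,0,10,80,40,3)])
E
```

```text
([235.5, 149.5], [224, 139, 24, 23, 437]) [659.31094203 168.0513476 ]
[([35.1, 88.3], [34, 87, 4, 3, 7]), ([29.8, 97.2], [29, 96, 2, 4, 5]), ([167.2, 125.8], [165, 123, 5, 7, 28]), ([156.0, 149.8], [153, 147, 6, 7, 30]), ([177.7, 152.6], [175, 150, 6, 7, 30]), ([262.8, 267.7], [249, 255, 28, 27, 582]), ([394.8, 333.2], [394, 332, 3, 4, 6]), ([401.1, 337.4], [400, 336, 3, 4, 7]), ([404.7, 340.2], [402, 337, 6, 7, 13]), ([398.1, 342.7], [394, 338, 11, 9, 27]), ([407.2, 346.0], [405, 344, 6, 5, 13]), ([414.2, 345.0], [413, 344, 3, 3, 5]), ([417.3, 347.9], [414, 345, 7, 7, 12]), ([411.6, 348.8], [410, 346, 5, 6, 10]), ([401.5, 349.9], [399, 348, 7, 6, 15]), ([406.0, 353.5], [405, 353, 3, 2, 4])]
```

View pics/x.png

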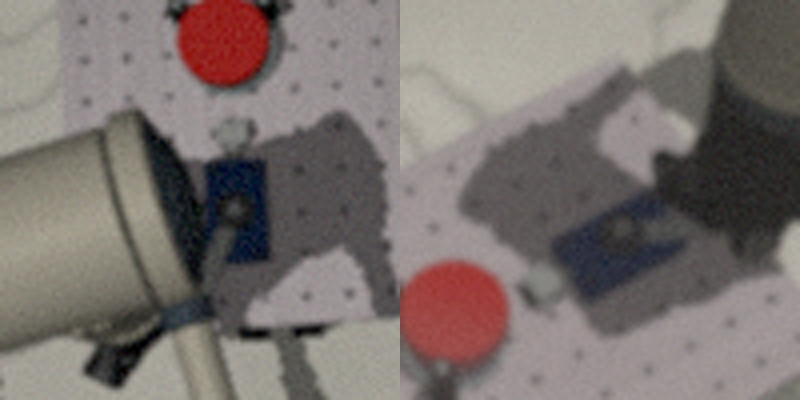

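The lever has turned: hub at (236,210), bar toward (212,275), about 20–25 degrees from -x. The push works, so I continue the arc.

apply_moves:
  moves:
    - [[-3.7,-0.9,0,-3],[-3.7,-0.9,0,-3],[-3.7,-0.9,0,-3],[-3.7,-0.9,0,-3],[-3.7,-0.9,0,-3],[-3.7,-0.9,0,-3],[-3.7,-0.9,0,-3],[-3.7,-0.9,0,-3],[-3.7,-0.9,0,-3],[-3.7,-0.9,0,-3]]

```text
time_s: 30.05
position: [475.8, 167.4, 143.9]
tool_rot: [-0.0, 0.658, 0.753, 0.001]
ft_force: [1.8, 1.9, -0.4]
gripper_width: -0.2
```

```bash
python3 l.py; python3 k.py
```

```text
t 30.05 p [475.8 167.4 143.9] yaw 97.68 zax [ 0.001  0.001 -1.   ] F [ 1.8  1.9 -0.4] w -0.1822052960825 j6 0.1363070222624428
shift tool [-102.5 -494.   143.4] turn about tool z None
pivot-rel in tool axes (want 19,-70) [ 18.  -71.9] F tool [1.6 2.  0.4] face lever angle 1.05
([235.5, 149.6], [224, 139, 24, 23, 441]) [659.0477796  168.04317518]
```

apply_moves:
  moves:
    - [[-3.7,-0.8,0,-3],[-3.7,-0.8,0,-3],[-3.7,-0.8,0,-3],[-3.7,-0.8,0,-3],[-3.7,-0.8,0,-3],[-3.7,-0.8,0,-3],[-3.7,-0.8,0,-3],[-3.7,-0.8,0,-3],[-3.7,-0.8,0,-3],[-3.7,-0.8,0,-3],[-3.7,-0.8,0,-3],[-3.7,-0.8,0,-3],[-3.7,-0.8,0,-3],[-3.7,-0.8,0,-3],[0,0,0,0]]

```text
time_s: 31.35
position: [488.8, 116.6, 143.7]
tool_rot: [-0.0, 0.346, 0.938, -0.0]
ft_force: [0.8, -0.5, -0.1]
gripper_width: 0.1
```

```bash
python3 l.py; python3 k.py
```

```text
t 31.35 p [488.8 116.6 143.7] yaw 139.54 zax [-0.001 -0.    -1.   ] F [ 0.8 -0.5 -0.1] w 0.06225685215430881 j6 -0.6982474420163105
shift tool [ 296.2 -405.8  144.1] turn about tool z None
pivot-rel in tool axes (want 19,-70) [ 18.5 -71.7] F tool [-1.   0.2  0.1] face lever angle 1.78
([235.5, 149.6], [224, 138, 24, 24, 441]) [659.0477796  168.04317518]
```

Last part, slowly, until the end stop pushes back.

apply_moves:
  moves:
    - [[-3.7,-0.8,0,-3],[-3.7,-0.8,0,-3],[-3.7,-0.8,0,-3],[-1.2,-0.3,0,-1],[0,0,0,0]]

```text
time_s: 31.82
position: [496.8, 107.3, 143.6]
tool_rot: [-0.0, 0.263, 0.965, -0.0]
ft_force: [-3.1, -0.7, 1.1]
gripper_width: 0.3
```

apply_moves:
  moves:
    - [[-1.2,-0.3,0,-1],[-1.2,-0.3,0,-1],[0,0,0,0]]

```text
time_s: 32.07
position: [498.6, 105.5, 143.7]
tool_rot: [-0.0, 0.245, 0.969, -0.0]
ft_force: [-3.6, -0.4, 2.0]
gripper_width: 0.3
```

```bash
python3 l.py; python3 k.py
```

```text
t 32.0667 p [498.6 105.5 143.7] yaw 151.59 zax [-0.001 -0.    -1.   ] F [-3.6 -0.4  2. ] w 0.3178779418517484 j6 -0.9331993429157246
shift tool [ 388.4 -329.9  143.9] turn about tool z None
pivot-rel in tool axes (want 19,-70) [ 19.1 -71.3] F tool [ 3.  -2.1 -2. ] face lever angle 1.99
([235.5, 149.6], [224, 139, 24, 23, 438]) [659.0477796  168.04317518]
```

apply_moves:
  moves:
    - [[-1,0,0,0],[-0.5,0,0,0],[0,0,0,0],[0,0,0,0]]

```text
time_s: 32.45
position: [499.3, 105.1, 143.6]
tool_rot: [-0.001, 0.246, 0.969, -0.0]
ft_force: [-5.7, 1.4, 2.1]
gripper_width: -0.1
```

apply_moves:
  moves:
    - [[-1,0,0,0],[0,0,0,0],[0,0,0,0]]

```text
time_s: 32.7
position: [499.4, 105.0, 143.6]
tool_rot: [-0.002, 0.245, 0.969, 0.0]
ft_force: [-9.8, 2.0, 2.4]
gripper_width: 0.1
```

The tool has stalled at 10 N, so the lever is on its end stop. I retreat and lift clear.

apply_moves:
  moves:
    - [[-0.5,0,0,0],[0,0,0,0],[0,0,0,0],[4,0,0,0],[7,0,0,0],[7,0,0,0],[7,0,0,0],[0,0,-15,0],[0,0,-25,0],[0,0,-30,0],[0,0,-30,0],[0,0,-20,0],[0,0,0,0],[0,0,0,0]]

```text
time_s: 33.87
position: [479.8, 116.3, 265.4]
tool_rot: [0.002, 0.246, 0.969, 0.001]
ft_force: [0.1, -0.1, -0.7]
gripper_width: 0.4
```

apply_moves:
  moves:
    - [[25,0,0,0],[25,0,0,0],[25,0,0,0],[25,0,0,0],[25,0,0,0],[0,0,0,0],[0,0,0,0],[0,0,0,0]]

```text
time_s: 34.53
position: [369.5, 175.3, 262.6]
tool_rot: [-0.0, 0.245, 0.969, -0.0]
ft_force: [-0.5, 0.7, -0.5]
gripper_width: 0.2
```

```bash
python3 k.py; python3 - <<'E'
from h import *
goto(0,0,0)
T=vision.read_camera('top');S=vision.read_camera('scene');
print('S red',[b for b in blobs(S,0,10,80,40,15) if 220<b[0][0]<370 and b[0][1]>200])
for n,T0 in (('b',blobs(T,95,130)),):print(T0)
p=np.array([547.7,156.4]);a=.081
for th in (1.8,2.0):
    ph=np.pi-np.radians(57)+th+a;k=p+70*np.array([np.cos(ph),np.sin(ph)]);print(th,k,proj(T,[*k,147]),proj(S,[*k,140]))
print(proj(S,[659,168,147]),proj(S,[657.3,167.3,143]))
E
```

```text
([235.5, 149.6], [224, 139, 24, 23, 439]) [659.0477796  168.04317518]
([261.5, 204.5], [259, 202, 6, 6, 32]) [517.57771566  97.04805525]
t 34.5833 p [369.8 175.2 262.8] yaw 151.55 zax [-0.001 -0.001 -1.   ] F [-0.   0.2  0.3] w -0.01985968015411902 j6 -0.7148075172705873
shift tool [ 241.5 -329.9  263.3] turn about tool z None
S red [([305.2, 217.7], [302, 213, 8, 10, 57]), ([262.9, 267.6], [249, 255, 29, 26, 579])]
[([238.0, 192.5], [232, 180, 14, 25, 137]), ([403.3, 204.3], [394, 194, 20, 21, 337])]
1.8 [503.43273275 102.17446127] [259.09634935 209.30908658] [310.60798875 218.03884396]
2.0 [515.08808237  94.46081347] [262.23005714 204.82171286] [304.61640157 217.40483602]
[262.39532835 266.44704544] [262.99671153 266.70388875]
```

The knob matches 2.0 rad in both views, the jar hasn't moved, and neither has the blue jar. I hand in.

```bash
python3 -c "
from workcell import job
print(job.hand_in())"
```

```text
the job is handed in; nothing more can be done
None
```

The red jar is loaded on the shaker and clamped, and the job was handed in at about 35 s of the 72 s allowed. The hand-in gives no verdict.

**What I did:**
- I set the red jar down 10 mm short of home.
- With the clamp open, I pushed it straight (7.4 N), then at 30° to each side (5–6 N), then straight again, holding about 6.5 N for 0.5 s. Total push never read above about 7.5 N.
- I swung the lever round by the knob until it stalled on its end stop at about 10 N, then backed the arm well clear.

**Last checks:**
- **Lever:** the knob matches the 2.0 rad position to within 1 px in both the top and scene cameras.
- **Jar:** its lid stayed at the same spot (top camera pixel 235.5, 149.6) before, during and after clamping, and looked symmetric on both stops.
- **Bystanders:** the blue jar is at its starting pixel. I did not re-measure the rack and bottle, but the arm passed nowhere near them.

**Limits and disagreements:**
- The force on each stop and at the jaw can't be read directly. I inferred them from the wrist force and from the jar not moving.
- Nest position estimates differed by 3–6 mm between the top camera, the wrist camera and touch. I went by the contact.

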